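# Switch the ball sorter and feed the mill balls

## Task

The wooden ball sorter's seesaw gate is set to one of its two trays. Without picking anything up, rock the gate over its pivot so that it slopes to the other tray, then push the two waiting porcelain balls along the feed track so that both drop onto the gate and roll down by themselves into that other tray. Never lift the balls, leave the pottery and the brush around the sorter where they are, and finish with both balls at rest in the tray and the gate still tipped that way.

Things in the scene. Friction and masses are not known exactly. Their poses are not given: they have to be found in the camera images.
- sorter: Fixed plywood ball sorter, 632 mm across. Origin on the table under the middle of the seesaw gate; x points from the feed track to the gate (away from the robot), y left, z up. The feed track is in front; the gate lies across the middle along y, its pivot axis along x 105 mm above the table; at each end of the gate a chute 76 mm wide runs down to a tray.
- gate (a joint): Tilt of the seesaw gate, rad, stops at -0.22 and +0.22. Positive: left (+y) end up, balls roll to the right tray; negative: right end up, balls roll to the left tray. Top-heavy through a steel disc (48 mm across, on the rear wall, centre 55 mm above the pivot): the raised end, pressed down with about 0.5 N past level, falls to the other stop and stays there.
- gate_left_end (a point): Point on the top face of the gate's floor, mid-width, 105 mm left (+y) of the pivot; 128 mm above the table when up, 82 mm when down. The gate is an open-ended wooden trough 240 mm long (y), 64 mm wide inside, floor 6 mm thick with its top face at pivot height, front wall 10 mm and rear wall 32 mm above the floor.
- gate_right_end (a point): The same point 105 mm right (-y) of the pivot.
- track_end (a point): Middle of the track's edge over which the balls drop 25 mm to the gate: 34 mm before the pivot (sorter x = -34 mm), 130 mm above the table, axes as the sorter's. The track runs 122 mm back from here along -x, sinking 0.04 rad that way so that balls stay at the back. 46 mm wide between rails 10 mm high, back stop 8 mm high, open above. A ball drops once its centre is past the edge.
- ball_front: Loose glazed porcelain ball (slippery, friction about 0.3), 40 mm diameter, about 77 g, waiting on the track next to the gate, in touch with or just ahead of ball_rear. Origin turns as it rolls: use its centre point.
- ball_front_center (a point): Centre of the front ball; at the start 59 mm behind the track's edge.
- ball_rear: Second equal porcelain ball, behind the first against the low back stop. Pushing it at about its centre height towards the gate pushes both balls.
- ball_rear_center (a point): Centre of the rear ball; at the start 100 mm behind the track's edge and 146 mm above the table.
- tray_left (a point): Centre of the floor of the left (+y) tray: 104 by 104 mm inside, its outer wall 90 mm high, its side walls 60 mm; axes as the sorter's.
- tray_right (a point): Centre of the floor of the right (-y) tray, the same.
- beaker: Bystander: ceramic cup 60 mm across, 75 mm high, in front of the right arm of the sorter. Origin under its centre.
- dip_bowl: Bystander: terracotta bowl 90 mm across, 40 mm high, in front of the left arm of the sorter.
- egg_vase: Bystander: glazed egg-shaped vase 76 mm across, 118 mm high, behind the sorter.
- mug: Bystander: white mug 80 mm across, 90 mm high, behind the sorter.
- spool: Bystander: terracotta spool 40 mm across, 52 mm high, in front and to the left.
- trim_brush: Bystander: brush lying on the table, front right.
Mind the look-alikes: they are no part of the job. What is shaped like the ball_rear but pink or yellow is not meant.

How it is judged:
On the way:
1. the gate is rocked over to its other stop while both balls still wait on the track (distance of gate_left_end from where it was at the start of the episode above 0.025 m and (value of joint gate below -0.19 rad or value of joint gate above 0.19 rad) and x of each of ball_front_center, ball_rear_center in the frame of track_end below -0.02 m and z of each of ball_front_center, ball_rear_center in the frame of track_end above 0.005 m), for 0.2 s.
At the end, for the whole second after the job is handed in: The gate lies at the stop opposite to the one it started at (tilt beyond 0.19 rad), and both balls are at rest (under 0.03 m/s) on the floor of the tray it now slopes to (centres within 60 mm of the tray's centre in x and y, under 30 mm above its floor) (distance of gate_left_end from where it was at the start of the episode above 0.025 m and ((value of joint gate below -0.19 rad and x of ball_front_center in the frame of tray_left between -0.06 and 0.06 m and y of ball_front_center in the frame of tray_left between -0.06 and 0.06 m and z of each of ball_front_center, ball_rear_center in the frame of tray_left below 0.03 m and x of ball_rear_center in the frame of tray_left between -0.06 and 0.06 m and y of ball_rear_center in the frame of tray_left between -0.06 and 0.06 m) or (value of joint gate above 0.19 rad and x of ball_front_center in the frame of tray_right between -0.06 and 0.06 m and y of ball_front_center in the frame of tray_right between -0.06 and 0.06 m and z of each of ball_front_center, ball_rear_center in the frame of tray_right below 0.03 m and x of ball_rear_center in the frame of tray_right between -0.06 and 0.06 m and y of ball_rear_center in the frame of tray_right between -0.06 and 0.06 m)) and linear speed of each of ball_front, ball_rear below 0.03 m/s); the robot touches nothing.
It fails at once if a ball is lifted off the track (more than about 25 mm above where it waits) (z of any of ball_front_center, ball_rear_center in the frame of track_end above 0.045 m).
It fails at once if the fingers push or carry a ball along a chute or beside the sorter (over 60 mm left or right of the track's middle line) ((contact force between the fingers and ball_front above 0.3 N and y of ball_front_center in the frame of sorter above 0.06 m) or (contact force between the fingers and ball_front above 0.3 N and y of ball_front_center in the frame of sorter below -0.06 m) or (contact force between the fingers and ball_rear above 0.3 N and y of ball_rear_center in the frame of sorter above 0.06 m) or (contact force between the fingers and ball_rear above 0.3 N and y of ball_rear_center in the frame of sorter below -0.06 m)).
It fails at once if a piece of pottery or the brush is moved by more than 20 mm (distance of any of beaker, dip_bowl, egg_vase, mug, spool, trim_brush from where it was at the start of the episode above 0.02 m).
It also fails if it takes over 42 s, if anything falls off the work surface, if the arm or the gripper's body presses on something with over 40 N, if the wrist force passes 120 N, or if a joint passes its speed limit or range.

## Robot

A 6-joint arm with a two-finger parallel gripper is mounted at the origin on the work surface. World frame = base frame: x ahead of the robot, y to its left, z up, the work surface at z = 0. Lengths are in m, angles in rad, forces in N, time in s.
With the tool pointing down it reaches from about 0.275 to 0.875 m from the base axis. Payload 12.5 kg.
Tool frame: the origin (TCP) lies between the finger pads; the fingertips stand 11 mm ahead of it and the grasp point (between the pads) lies 8 mm behind it; z points along the fingers, y is the direction in which the jaws open and shut (so a half turn about z gives the same grasp; the last joint's range is limited). The gripper opens to 85 mm and grips with 20 to 120 N. Pads are 22 mm wide; open, the fingers measure 114 mm over their backs; the gripper's body (76 mm by 85 mm) begins 54 mm behind the grasp point. The pads swing forward as they close: fully open they stand 13 mm farther back than shut.
Start: joints at [-0.085, 0.351, 1.652, -0, 1.139, -0.085], TCP at [0.55, 0, 0.242] pointing down, gripper open.
Joint ranges: [-2.75, 2.75], [-0.79, 2.1], [0.01, 2.65], [-1.57, 4.71], [0.07, 3.14], [-2.87, 2.87]. Speed limits (rad/s): [2.22, 2.22, 2.79, 3.14, 3.14, 3.14].

## Interface

Orientations are given as a rotation vector (axis times angle).
In Python, from rig import ctrl, vision, finish_job gives the robot as it stands. The module is installed in compiled form; this text tells all that it offers.
- The arm moves only by the tool servo_tool, never from a script. Its argument "increments" is a list that holds one entry, the list of rows, each a list of 5 numbers: the opening, from 0 (shut) to 1 (fully open), then the shift along the tool's x, y, z in cm, then the turn about the tool's z in rad. In form: [[[jaw, x, y, z, turn], ...]]. A call has 1 to 12 rows; each row is the pose to reach, as a shift and turn from the pose commanded when the call began, along the tool's axes at that moment; what a row does not reach only later rows make up. A row lasts 1/8 s, in which the tool goes at most 62.5 mm and 10.7 degrees, less where a joint would pass 70% of its speed; a pose out of reach is approached as far as the arm can. A call with a gripper value outside its range is refused whole. The fingers move at their own pace and stop on an object; "squeeze" is the grip in N (left out, the last holds). Time passes only in rows, so rows that repeat a pose let the fingers close. It gives the time, the measured TCP pose, the force and the opening at its end, in the units of the state.
- ctrl.state(): the state, without advancing time (a new reading comes with each control period).
- vision.grab_frame(name): name is "scene" or "side" or "wrist"; returns a dict with "frame" (400x640x3 uint8, blue, green, red), "depth" (400x640 float32, m along the optical axis (not along the pixel's ray), 0 where there is no reading), "fx", "fy", "cx", "cy" (pixels), "R" (3x3) and "t" (3): a world point X has camera coordinates R X + t; the wrist camera has in their place "tool_from_camera" (4x4, takes a point from camera to tool coordinates, whose origin is the TCP and whose axes are the flange's). Camera axes: x right, y down, z forward; pixel columns grow to the right and rows downward; lengths in m; the calibration is good to about 2 mm. A picture is of the moment at which its call begins: read the wrist's pose just before it.
- finish_job(): hands the job in, once; it reports no verdict.
The state is a dict: "clock": time; "joint_pos": joint angles; "qd": joint speeds; "tau": joint torques, N m; "tool_pos": TCP position; "orientation": TCP orientation; "ft_force": force on the tool from outside, world axes, zero at the start; "ft_torque": the same for the moment, N m; "width": finger opening in m.
Only numpy, scipy, OpenCV 4.12 (cv2) and the standard library are available. Lean on these libraries where they do the work, as an engineer would, in place of code of your own. Each camera call takes 0.05 s, during which the arm holds its last target.

## Working session

There is one attempt and no reset: what is moved stays moved. The work goes in short steps, Python scripts to look and compute and a tool call to move; the robot and the scene stay as the last step left them, time stands still between calls to the robot, and variables do not carry over. Pictures are saved under pics/ and viewed, and the job is handed in when it is done.

Besides the shell and the picture viewer there is one more tool, called after "Request:" as name(argument=value, ...), one argument or row to a line, values as JSON. servo_tool: Moves the arm, as the interface text tells. Its arguments: {"type":"object","properties":{"increments":{"type":"array"},"squeeze":{"type":"number"}},"required":["increments"]}

```bash
mkdir -p pics; python3 - <<'E'
from rig import ctrl, vision
import cv2,numpy as np,pickle
print(ctrl.state())
for n in ("scene","side","wrist"):
    d=vision.grab_frame(n); cv2.imwrite(f"pics/{n}0.png",d["frame"]); pickle.dump(d,open(f"{n}0.pkl","wb"))
    print(n,[ (k,d[k]) for k in d if k not in("frame","depth")])
E
```

```text
{'clock': 0.0, 'joint_pos': array([-8.46007321e-02,  3.51255155e-01,  1.65242746e+00,  1.68105219e-05,
        1.13908399e+00, -8.46037040e-02]), 'qd': array([ 0.00106007, -0.00045334,  0.00066257, -0.00099899, -0.00191985,
        0.0006359 ]), 'tau': array([ 1.33101348e-03, -5.06107914e+01, -2.91406649e+01,  6.01447425e-06,
        4.57781483e-03,  4.96419239e-05]), 'tool_pos': array([5.49684559e-01, 5.58136256e-05, 2.41746765e-01]), 'orientation': array([-2.22080440e+00, -2.22079536e+00,  1.17042465e-03]), 'ft_force': array([ 0.49626168, -0.35318016,  0.47408704]), 'ft_torque': array([0.05598263, 0.00868039, 0.00121156]), 'width': 0.08524199670113597}
scene [('fx', 458.0050874116558), ('fy', 458.0050874116558), ('cx', 316.4168847490752), ('cy', 202.35123994377778), ('R', array([[ 0.17765545,  0.98404671, -0.00951873],
       [ 0.53759913, -0.10514842, -0.83661878],
       [-0.82427284,  0.14351262, -0.54770285]])), ('t', array([-0.05656097, -0.21130192,  1.88044668]))]
side [('fx', 443.3095614783683), ('fy', 443.3095614783683), ('cx', 320.7812163451645), ('cy', 195.31628826406904), ('R', array([[ 0.80610134, -0.59173008,  0.00749268],
       [-0.41877037, -0.57933658, -0.69928571],
       [ 0.41812918,  0.56055744, -0.71480301]])), ('t', array([-0.45406799,  0.29064421,  0.89206541]))]
wrist [('fx', 280.4403884211592), ('fy', 280.4403884211592), ('cx', 322.91792603212394), ('cy', 204.59371022911472), ('tool_from_camera', array([[-1.63676969e-04, -9.46658849e-01, -3.22237485e-01,
         8.31077952e-02],
       [ 9.99999985e-01, -1.71247370e-04, -4.85396222e-06,
         8.08297675e-04],
       [-5.05872755e-05, -3.22237481e-01,  9.46658863e-01,
        -1.30986626e-01],
       [ 0.00000000e+00,  0.00000000e+00,  0.00000000e+00,
         1.00000000e+00]]))]
```

View pics/scene0.png

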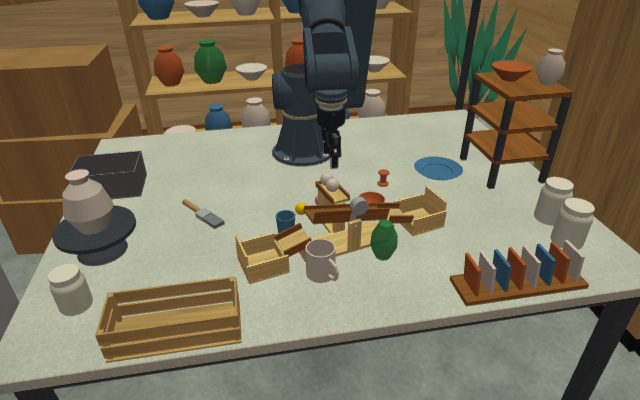

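View pics/side0.png

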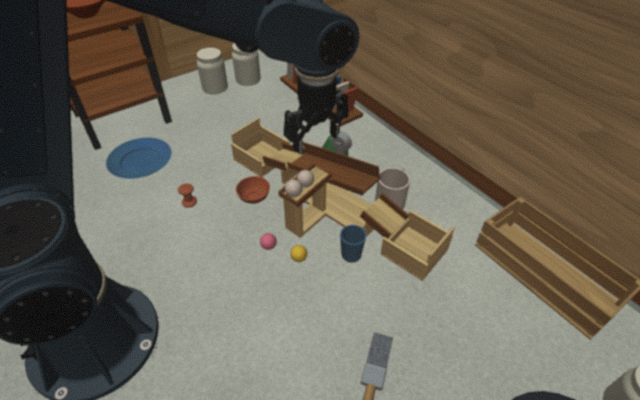

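View pics/wrist0.png

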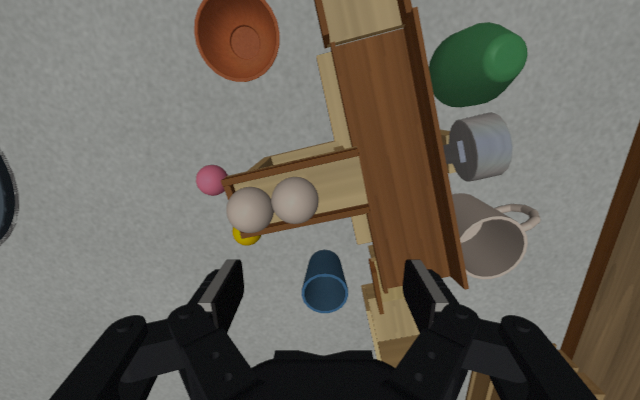

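```bash
cat > h.py <<'E'
import numpy as np,cv2
from scipy.spatial.transform import Rotation as Ro
def cloud(d,pose=None):
    z=d["depth"];v,u=np.mgrid[0:400,0:640]
    P=np.stack([(u-d["cx"])/d["fx"]*z,(v-d["cy"])/d["fy"]*z,z],-1)
    if "R" in d: W=(P-d["t"])@d["R"]
    else:
        T=d["tool_from_camera"];P=P@T[:3,:3].T+T[:3,3]
        W=P@Ro.from_rotvec(pose[1]).as_matrix().T+pose[0]
    W[z<=0]=np.nan
    return W
E
python3 - <<'E'
from h import *
import pickle
d=pickle.load(open("wrist0.pkl","rb"))
W=cloud(d,(np.array([.54968,0,.24175]),np.array([-2.2208,-2.2208,.00117])))
np.save("w0.npy",W)
for n,(u,v) in dict(ballR=(250,211),ballF=(295,200),gL=(370,50),gM=(390,150),gR=(420,270),chR=(385,330),cup=(325,290),table=(150,300),disc=(480,150),mug=(490,240),trackfloor=(345,185),trk0=(365,215),trk1=(357,150),spch=(360,18),gfl=(345,70),gfr=(395,285)).items():
    print(n,np.nanmedian(W[v-2:v+3,u-2:u+3].reshape(-1,3),0).round(4))
for n in("scene","side"):
    d=pickle.load(open(n+"0.pkl","rb")); X=cloud(d)
    f=d["frame"];print(n,f.shape)
    # top-down crop
    cv2.imwrite(f"pics/{n}_crop.png",cv2.resize(f[150:300,220:460] if n=="scene" else f[100:290,210:460],None,fx=3,fy=3,interpolation=cv2.INTER_CUBIC))
E
```

```text
ballR [0.4926 0.0065 0.1636]
ballF [0.5288 0.0163 0.1654]
gL [0.594  0.135  0.0809]
gM [0.6145 0.0459 0.1011]
gR [0.5963 0.0111 0.257 ]
chR [ 0.6515 -0.2581  0.0055]
cup [ 0.5532 -0.1596  0.0358]
table [ 0.2748 -0.2044 -0.0006]
disc [0.6565 0.0571 0.1818]
mug [ 0.7719 -0.0813  0.0353]
trackfloor [0.5702 0.0186 0.1285]
trk0 [ 0.5937 -0.0197  0.1095]
trk1 [0.5787 0.0494 0.1349]
spch [0.5858 0.1657 0.0612]
gfl [0.571  0.1179 0.0832]
gfr [ 0.624  -0.0851  0.1297]
scene (400, 640, 3)
side (400, 640, 3)
```

View pics/scene_crop.png

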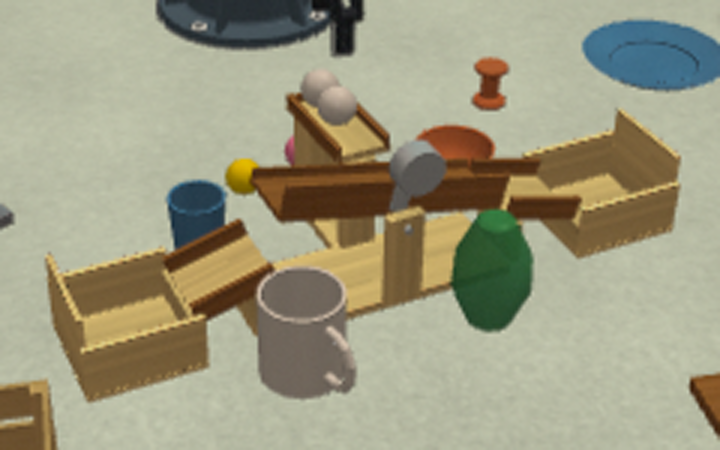

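View pics/side_crop.png

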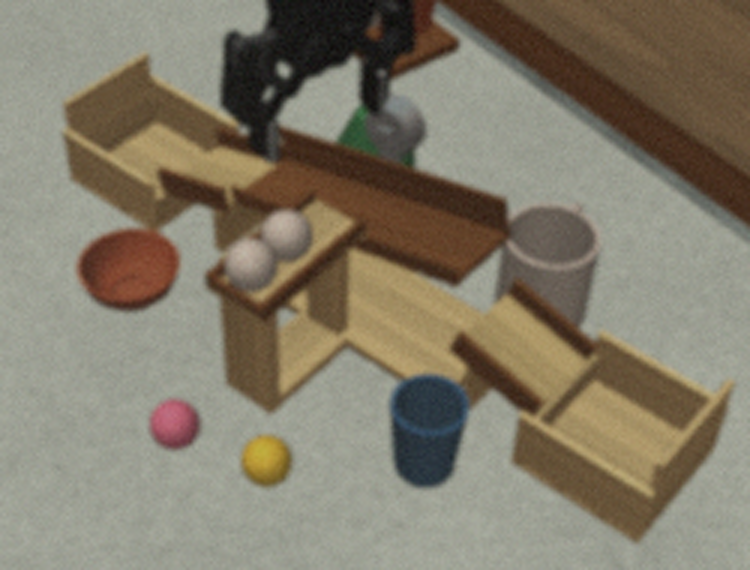

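```bash
python3 - <<'E'
from h import *
import pickle
W=np.load("w0.npy"); f=pickle.load(open("wrist0.pkl","rb"))["frame"]
def sph(u,v,r=15):
    P=W[v-r:v+r,u-r:u+r].reshape(-1,3);P=P[P[:,2]>.15]
    for _ in range(3):
        # fixed R
        from scipy.optimize import least_squares
        s=least_squares(lambda c:np.linalg.norm(P-c,axis=1)-.02,P.mean(0)-[0,0,.015],loss="soft_l1",f_scale=.001)
    return s.x
R=sph(250,211);F=sph(295,200);print(R,F,np.linalg.norm(F-R),np.degrees(np.arctan2(*(F-R)[1::-1])))
# gate floor: front edge lines. use rear-wall top edge color-based; fit floor plane
m=np.zeros((400,640),bool); cv2.fillPoly(mm:=m.astype(np.uint8),[np.array([[345,60],[395,45],[430,240],[400,270]])],1)
P=W[mm>0];P=P[~np.isnan(P[:,0])];P=P[P[:,2]<.14]
c=P.mean(0);_,s,v=np.linalg.svd(P-c);n=v[2]*np.sign(v[2,2]);print("plane",c,n,np.sqrt(s[2]**2/len(P)))
h=n[:2];print("yaw from slope",np.degrees(np.arctan2(n[1],n[0]))-90, "tilt",np.arccos(n[2]))
# all points with z .11-.2 top view map of xy
B=W[(W[...,2]>-.02)]; 
img=np.zeros((600,600,3),np.uint8)
ok=(W[...,2]>.01)&(W[...,2]<.2)
X=W[ok];C=f[ok];u=((.25-X[:,1])/.5*600).astype(int);w=((X[:,0]-.4)/.5*600).astype(int)
k=(u>=0)&(u<600)&(w>=0)&(w<600);o=np.argsort(X[k][:,2]);img[599-w[k][o],u[k][o]]=C[k][o]
cv2.imwrite("pics/top.png",img)
E
```

```text
[0.48736153 0.00120174 0.1450781 ] [0.52621071 0.01033049 0.14670781] 0.039940572828279626 13.22342283161883
plane [0.61550264 0.04721592 0.10087727] [-0.04883247  0.21301578  0.97582768] 0.0007047083099623403
yaw from slope 12.911588240566076 tilt 0.22031946647072145
```

View pics/top.png

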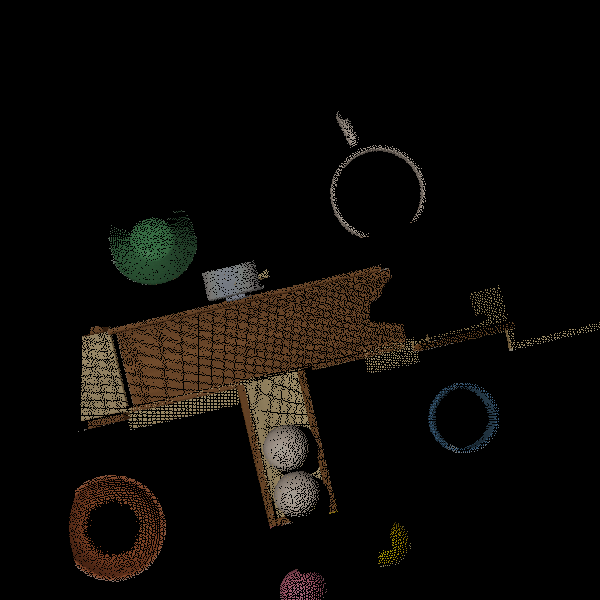

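Request:
servo_tool(
  increments=[
    [[0,-1.9,2.3,0,-0.06],[0,-3.8,4.6,0,-0.12],[0,-5.7,6.9,0,-0.18],[0,-7.6,9.2,0,-0.228],[0,-7.6,9.2,4,-0.228],[0,-7.6,9.2,7,-0.228],[0,-7.6,9.2,7,-0.228]],
  ],
  squeeze=20,
)

```text
clock: 1.02
tool_pos: [0.6408, -0.0758, 0.17]
orientation: [-1.952, -2.456, 0.003]
ft_force: [0.5, -0.8, 0.3]
width: -0.0
```

```bash
python3 - <<'E'
from rig import ctrl, vision
import cv2
s=ctrl.state();print(s["tool_pos"],s["orientation"],s["ft_force"],s["width"],s["clock"])
d=vision.grab_frame("side");cv2.imwrite("pics/side1.png",cv2.resize(d["frame"][70:290,200:480],None,fx=2.5,fy=2.5))
d=vision.grab_frame("wrist");cv2.imwrite("pics/wrist1.png",d["frame"])
E
```

```text
[ 0.64076235 -0.0757864   0.16998457] [-1.95178011 -2.45630867  0.00343588] [ 0.47643656 -0.75879042  0.33782979] -2.9357928674000822e-05 1.025
```

View pics/side1.png

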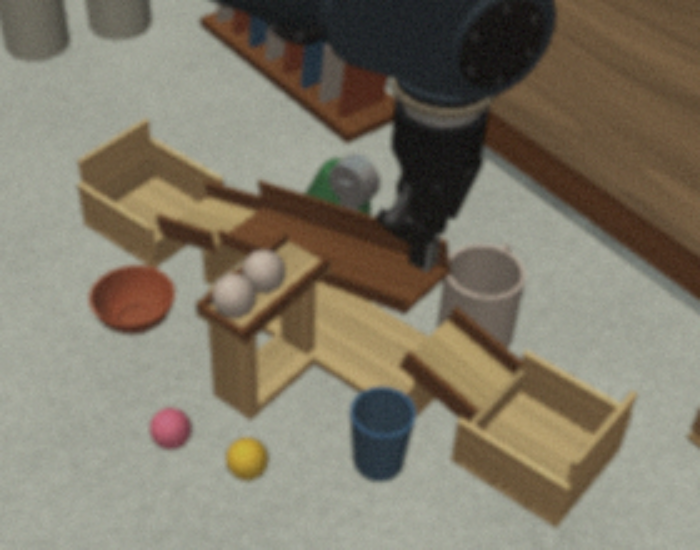

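View pics/wrist1.png

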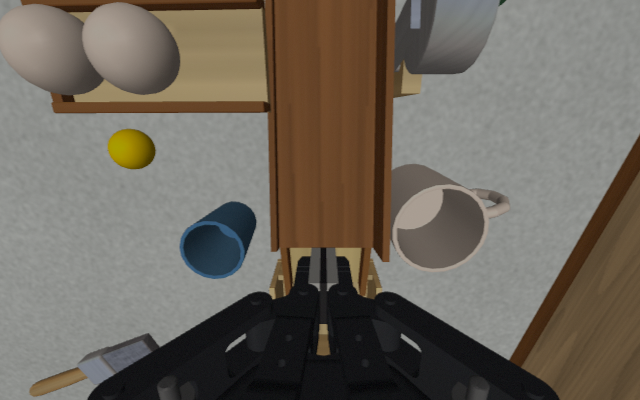

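Request:
servo_tool(
  increments=[
    [[0,0.7,0,1.5,0],[0,0.7,0,2.5,0],[0,0.7,0,3.3,0],[0,0.7,0,4.1,0],[0,0.7,0,4.9,0],[0,0.7,0,5.7,0],[0,0.7,0,6.4,0],[0,0.7,0,6.8,0],[0,0.7,0,6.8,0]],
  ],
)

```text
clock: 2.25
tool_pos: [0.6403, -0.0691, 0.104]
orientation: [-1.954, -2.459, 0.0]
ft_force: [-1.1, -0.0, 0.6]
width: -0.0001
```

```bash
python3 - <<'E'
from rig import ctrl, vision
import cv2
s=ctrl.state();print(s["tool_pos"],s["ft_force"],s["clock"])
d=vision.grab_frame("side");cv2.imwrite("pics/side2.png",cv2.resize(d["frame"][70:290,200:480],None,fx=2.5,fy=2.5))
E
```

```text
[ 0.64030663 -0.06910802  0.1039985 ] [-1.1438703  -0.01879835  0.62545019] 2.25
```

View pics/side2.png

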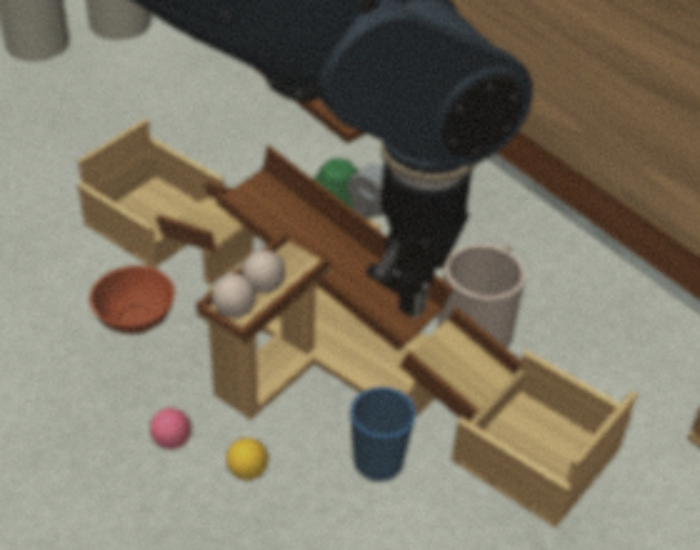

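Request:
servo_tool(
  increments=[
    [[0,0,0,-4,0],[0,0,0,-8,0],[0,0,0,-11.6,0],[0,2.6,-4.7,-11.6,0],[0,5.2,-9.4,-11.6,0],[0,7.8,-14.1,-11.6,0],[0,10.3,-18.9,-11.6,0],[0,10.3,-18.9,-8,0],[0,10.3,-18.9,-6,0],[0,10.3,-18.9,-6,0]],
  ],
)

```text
clock: 3.55
tool_pos: [0.4325, -0.0115, 0.1639]
orientation: [-1.953, -2.459, 0.001]
ft_force: [-0.6, 0.1, 0.4]
width: -0.0
```

```bash
python3 - <<'E'
from rig import ctrl, vision
from h import *
import cv2
s=ctrl.state();print(s["tool_pos"],s["orientation"],s["ft_force"],s["clock"])
d=vision.grab_frame("side");cv2.imwrite("pics/side3.png",cv2.resize(d["frame"][70:290,200:480],None,fx=2.5,fy=2.5))
d=vision.grab_frame("wrist");cv2.imwrite("pics/wrist3.png",d["frame"])
W=cloud(d,(s["tool_pos"],s["orientation"]));np.save("w3.npy",W)
o=np.array([.6168,.0312,0]);a=np.radians(13.05);ux=np.array([np.cos(a),np.sin(a),0]);uy=np.array([-np.sin(a),np.cos(a),0])
print("tool sorter",(s["tool_pos"]-o)@ux,(s["tool_pos"]-o)@uy)
# points of ball-like: gray, z>.14
S=np.stack([(W-o)@ux,(W-o)@uy,W[...,2]],-1)
f=d["frame"].astype(int);m=(abs(f[...,2]-f[...,0])<45)&(f.min(-1)>90)&(S[...,2]>.145)&(S[...,2]<.18)&(S[...,0]<-.03)&(abs(S[...,1])<.06)
P=S[m];print(len(P),P.min(0),P.max(0))
from scipy.optimize import least_squares
for lo,hi in((-.16,-.117),(-.108,-.075)):
    Q=P[(P[:,0]>lo)&(P[:,0]<hi)];print(len(Q),least_squares(lambda c:np.linalg.norm(Q-c,axis=1)-.02,Q.mean(0)-[0,0,.012],loss="soft_l1",f_scale=.001).x)
E
```

```text
[ 0.43253371 -0.01146948  0.16387789] [-1.95344967e+00 -2.45868733e+00  1.26740260e-03] [-0.63833252  0.12777479  0.39779266] 3.55
tool sorter -0.18914213452888615 4.0089996916882475e-05
5954 [-0.20213693 -0.01607186  0.14779384] [-0.07720732  0.01993876  0.17420517]
2917 [-0.13327842  0.00017768  0.14427242]
2779 [-0.09333592  0.00031479  0.14582043]
```

View pics/side3.png

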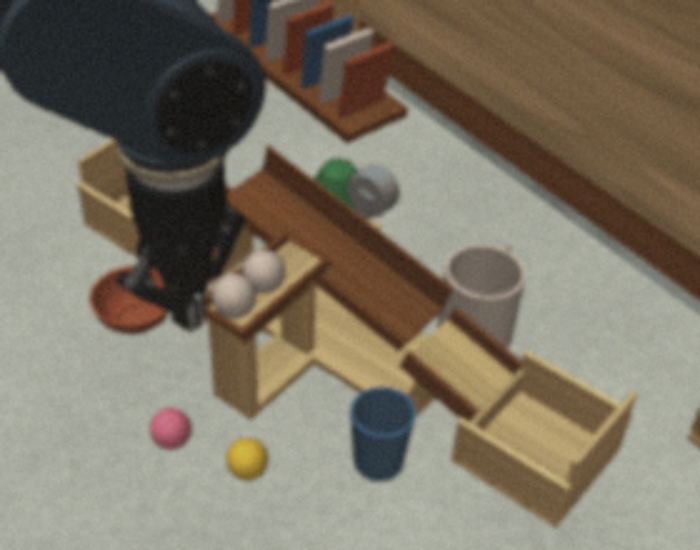

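View pics/wrist3.png

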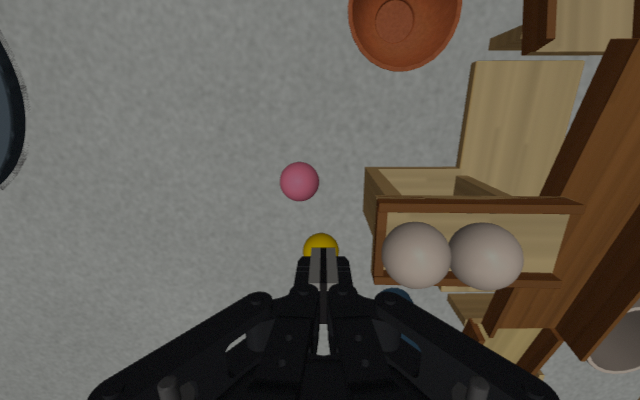

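Request:
servo_tool(
  increments=[
    [[0,0,0,1.4,0],[0,0,1.0,1.4,0],[0,0,1.6,1.4,0],[0,0,2.2,1.4,0],[0,0,2.8,1.4,0],[0,0,3.4,1.4,0],[0,0,4.0,1.4,0],[0,0,4.6,1.4,0],[0,0,5.2,1.4,0],[0,0,5.2,1.4,0]],
  ],
)

```text
clock: 4.9
tool_pos: [0.484, 0.0003, 0.1502]
orientation: [1.954, 2.46, 0.0]
ft_force: [-0.0, -0.0, -0.1]
width: 0.0003
```

```bash
cat > look.py <<'E'
import sys
from rig import ctrl, vision
from h import *
k=sys.argv[1]
s=ctrl.state();print(s["tool_pos"],s["ft_force"],s["clock"])
o=np.array([.6168,.0312,0]);a=np.radians(13.05);ux=np.array([np.cos(a),np.sin(a),0]);uy=np.array([-np.sin(a),np.cos(a),0])
print("tool sorter",(s["tool_pos"]-o)@ux,(s["tool_pos"]-o)@uy)
A=vision.grab_frame("side")["frame"];B=vision.grab_frame("wrist")["frame"];C=vision.grab_frame("scene")["frame"]
A=cv2.resize(A[100:290,200:480],(700,475));
cv2.imwrite(f"pics/s{k}.png",A)
cv2.imwrite(f"pics/w{k}.png",np.hstack([cv2.resize(B,(400,250)),cv2.resize(C[150:300,220:460],(400,250))]))
E
python3 look.py 4
```

```text
[4.84021527e-01 2.84653486e-04 1.50234340e-01] [-0.03172739 -0.00377093 -0.07878735] 4.9
tool sorter -0.13632997952252723 -0.00013536032426458497
```

View pics/s4.png

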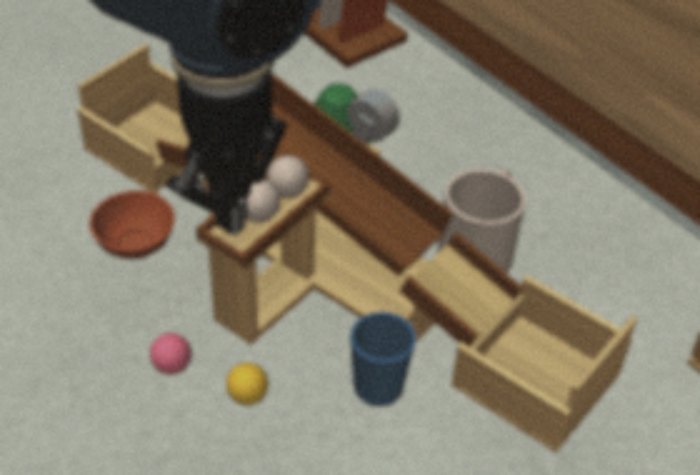

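View pics/w4.png

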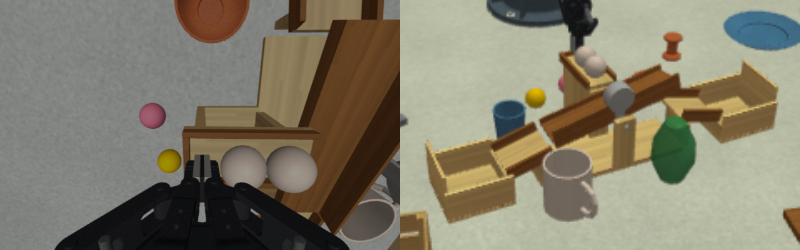

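Request:
servo_tool(
  increments=[
    [[0,0,0.5,0,0],[0,0,1.0,0,0],[0,0,1.5,0,0],[0,0,2.0,0,0],[0,0,2.5,0,0],[0,0,3.0,0,0],[0,0,3.5,0,0],[0,0,3.9,0,0],[0,0,3.9,0,0],[0,0,3.9,0,0],[0,0,3.9,0,0],[0,0,3.9,0,0]],
  ],
)

```text
clock: 6.55
tool_pos: [0.5216, 0.009, 0.1503]
orientation: [-1.954, -2.46, 0.0]
ft_force: [0.2, 0.4, 1.0]
width: 0.0002
```

```bash
python3 look.py 5
```

```text
[0.52157514 0.00898698 0.15031141] [0.17275962 0.43389054 1.04684665] 6.55
tool sorter -0.09778124868412824 -0.00013743562040154783
```

View pics/s5.png

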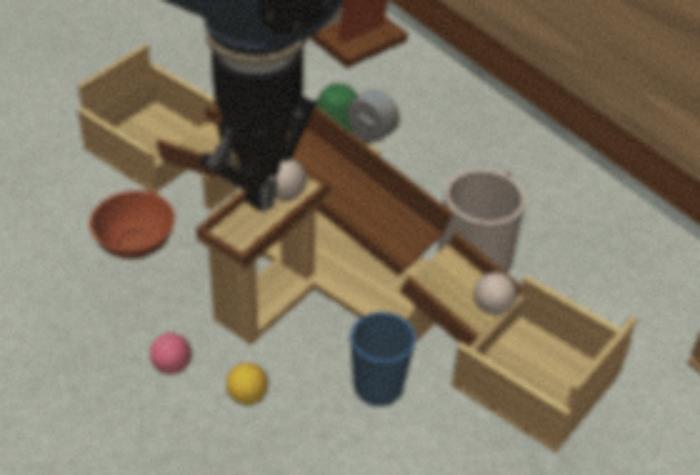

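View pics/w5.png

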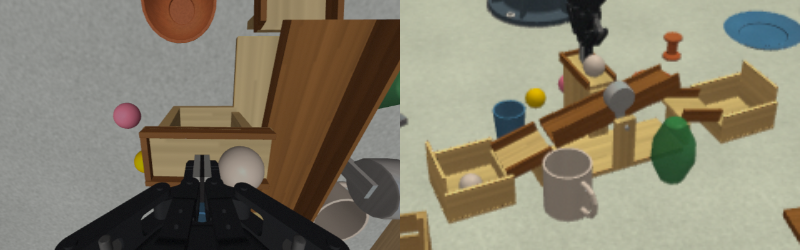

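Front ball is in the right tray; rear ball now sits near the edge. Push on.

Request:
servo_tool(
  increments=[
    [[0,0,0.5,0,0],[0,0,1.0,0,0],[0,0,1.5,0,0],[0,0,2.0,0,0],[0,0,2.5,0,0],[0,0,3.0,0,0],[0,0,3.5,0,0],[0,0,3.9,0,0],[0,0,3.9,0,0],[0,0,3.9,0,0],[0,0,3.9,0,0],[0,0,3.9,0,0]],
  ],
)

```text
clock: 8.2
tool_pos: [0.5596, 0.0178, 0.1503]
orientation: [1.954, 2.46, 0.0]
ft_force: [-0.1, -0.2, 0.7]
width: -0.0001
```

```bash
python3 look.py 6
```

```text
[0.55959783 0.01781492 0.15033411] [-0.10586554 -0.19369964  0.71148859] 8.2
tool sorter -0.05874719529628858 -0.00012306736964903461
```

View pics/s6.png

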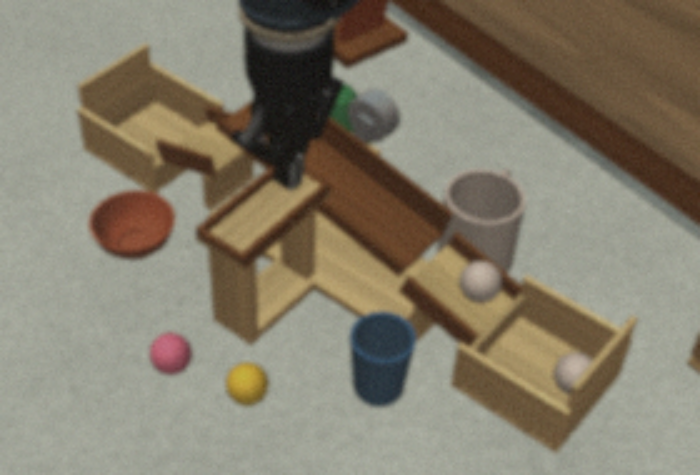

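View pics/w6.png

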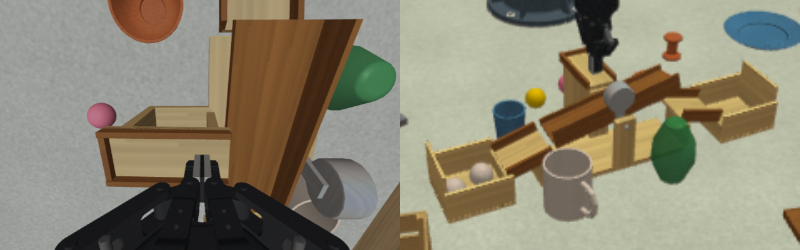

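Both balls are heading into the tray. Raise the arm clear and let them settle.

Request:
servo_tool(
  increments=[
    [[0,0,-0.5,-3,0],[0,0,-1,-6,0],[0,0,-3,-9,0],[0,0,-5,-9,0],[0,0,-5,-9,0],[0,0,-5,-9,0],[0,0,-5,-9,0],[0,0,-5,-9,0],[0,0,-5,-9,0],[0,0,-5,-9,0],[0,0,-5,-9,0],[0,0,-5,-9,0]],
  ],
)

```text
clock: 9.85
tool_pos: [0.511, 0.0065, 0.2403]
orientation: [1.954, 2.46, -0.0]
ft_force: [0.2, 0.5, -1.1]
width: 0.0002
```

Request:
servo_tool(
  increments=[
    [[0,0,0,0,0],[0,0,0,0,0],[0,0,0,0,0],[0,0,0,0,0],[0,0,0,0,0],[0,0,0,0,0],[0,0,0,0,0],[0,0,0,0,0],[0,0,0,0,0],[0,0,0,0,0],[0,0,0,0,0],[0,0,0,0,0]],
  ],
)

```text
clock: 11.35
tool_pos: [0.5109, 0.0065, 0.2403]
orientation: [-1.954, -2.46, 0.0]
ft_force: [-0.1, 0.7, 0.2]
width: -0.0
```

```bash
python3 look.py 7; python3 - <<'E'
from rig import ctrl, vision
from h import *
o=np.array([.6168,.0312,0]);a=np.radians(13.05);ux=np.array([np.cos(a),np.sin(a),0]);uy=np.array([-np.sin(a),np.cos(a),0])
import time
from scipy.optimize import least_squares
for i in range(2):
  for n in("scene","side"):
    d=vision.grab_frame(n);W=cloud(d);S=np.stack([(W-o)@ux,(W-o)@uy,W[...,2]],-1)
    f=d["frame"].astype(int)
    hsv=cv2.cvtColor(d["frame"],cv2.COLOR_BGR2HSV)
    m=(hsv[...,1]<62)&(f.min(-1)>70)&(S[...,2]>.012)&(S[...,2]<.06)&(abs(S[...,0])<.06)&(S[...,1]<-.18)&(S[...,1]>-.33)
    l,lab,st,ce=cv2.connectedComponentsWithStats(m.astype(np.uint8))
    for j in range(1,l):
        if st[j,4]>15:
            Q=S[lab==j];print(n,ce[j].round(1),st[j,4],least_squares(lambda c:np.linalg.norm(Q-c,axis=1)-.02,Q.mean(0),loss="soft_l1",f_scale=.002).x.round(3))
# gate plane from side
d=vision.grab_frame("wrist");s=ctrl.state();W=cloud(d,(s["tool_pos"],s["orientation"]));S=np.stack([(W-o)@ux,(W-o)@uy,W[...,2]],-1)
m=(abs(S[...,0])<.025)&(abs(S[...,1])<.11)&(S[...,2]>.07)&(S[...,2]<.14);Q=S[m];print("gate",len(Q),np.arctan(np.polyfit(Q[:,1],Q[:,2],1)))
E
```

```text
[0.51093102 0.006541   0.24027941] [-0.13211866  0.68231393  0.19430799] 11.35
tool sorter -0.10870277530163536 -0.00011679092908986957
scene [259.7 258.3] 138 [ 0.021 -0.269  0.051]
side [420.  242.9] 339 [ 0.001 -0.267  0.045]
scene [259.7 258.3] 137 [ 0.02  -0.269  0.051]
side [420. 243.] 342 [ 0.    -0.267  0.045]
gate 10586 [0.21973534 0.10391824]
```

View pics/s7.png

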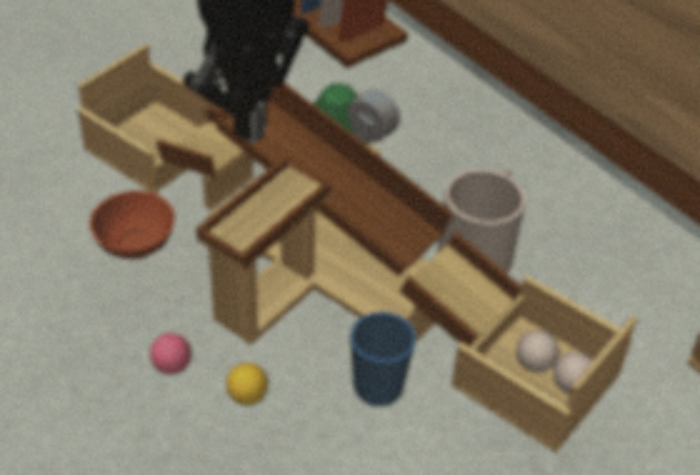

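View pics/w7.png

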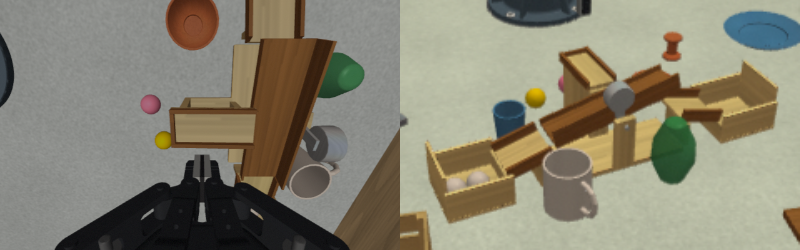

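```bash
python3 -c "
from rig import finish_job;print(finish_job())"
```

```text
the job is handed in; nothing more can be done
None
```

I rocked the gate over to slope right, then pushed both balls along the track. They rolled down into the right tray, and I handed the job in at about 12 s of the 42 s allowed.

- **Gate:** I pressed the raised right end down with shut fingers. The balls were still waiting on the track when it went over. My last fit from the wrist camera gave +0.22 rad, against −0.22 rad at the start.
- **Balls:** I pushed the rear ball from behind at about its centre height. The front one dropped first, then the rear one. The last pictures show both side by side in the right tray, and the pixels there did not move between two looks 0.1 s apart.
- **Arm:** It was raised clear and touching nothing. The bystanders look unmoved, but I judged that by eye and did not measure them.

**Check that failed:** my sphere fit to locate each ball in the tray did not work. It merged the two balls into one blob and gave centre heights of about 45–51 mm, which do not fit balls lying on the tray floor. That the balls rest on the floor therefore comes from the side and scene pictures, not a measurement.

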